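Push a wax stick under the sprung dust cover

TASK

Put the short wax stick away in the keeper: press the yellow paddle down with one fingertip to hold the sprung green cover open, and with the other fingertip push the stick along the lane until all of it is inside the bay. Then draw back out and let the paddle up, so that the cover springs fully shut over the stick. Only push the stick, never lift it, and leave the small violet fitting, the steel pin and the long wax stick where they lie.

Things in the scene. Friction and masses are not known exactly. Their poses are not given: they have to be found in the camera images.
- keeper: Fixed wood and aluminium keeper, 190 x 93 mm, on the bench. Origin: under the middle of its length, on the bench; x runs along the lane from its open end (-95 mm) to the end wall (inner face +88 mm), y points from the lane to the paddle, z up. Lane centre line at y = -30 mm, floor 20 mm above the bench. Under the paddle lies only a 4 mm foot plate (y +5 to +36 mm).
- mouth (a point): Mouth of the bay: point on the lane floor, on its centre line (keeper x +10, y -30, z 20 mm); axes as the keeper's. Lane 30 mm wide; its walls are 4 mm thick, 8 mm high above the floor before the mouth, 14 mm in the bay. The bay is 78 mm long from here; only it is covered. The shut cover's front skirt hangs 1 to 4 mm past this point and blocks the lane.
- hinge_line (a point): Point on the cover's hinge axis (keeper x +10, y -1, z 38 mm); axes as the keeper's. The axis runs along x, 29 mm beside the lane's centre line and 18 mm above its floor. Steel hinge posts, 8 mm thick, tops 44 mm above the bench, stand on this line at keeper x = -88, -35 and +88 mm.
- cover (a joint): Hinge of the green cover and yellow paddle, one rigid piece: 0 rad shut (green plate level), grows as it opens, to 1.62. A spring shuts it: 0.03 N m at 0, 0.12 N m at 1.5 rad (3 to 7 N on the paddle). The cover (keeper x +11 to +94 mm) reaches 51 mm from the hinge; open, it stands up over the hinge line, between the fingers, its skirt 12 to 20 mm towards the lane. A finger in the lane's middle clears it from 1.35 rad.
- paddle (a point): Yellow paddle: plate with black ribs, 148 mm long (keeper x -90 to +58 mm), 3 mm thick, reaching 60 mm outward from the hinge axis, away from the lane. This point: on its upper face, mid-length, 30 mm from the axis; moves with it. Cover shut: the paddle slopes up outward at 55 degrees. Pressed down it turns the cover up. A fingertip may slide along it in x while holding it down.
- paddle_edge (a point): Middle of the paddle's outer edge; moves with it (cover shut: 34 mm beside, 49 mm above the hinge axis). Press the paddle with the tip centred 24 to 33 mm beside the hinge line, that is 53 to 62 mm from the lane's centre line: with that tip 5 mm above lane-floor height, the cover stands 1.4 to 1.6 rad open. Nearer the hinge it meets its stop.
- stick: Short orange-brown wax stick, 54 mm long, 14 mm wide, 12 mm high, about 20 g, lying along the open lane in front of the mouth. Origin: middle of its underside; its y axis runs along its length.
- wax_pot: Obstacle, fixed: wax melting pot, 197 x 146 x 142 mm, to the right of the keeper; its lid stands open at the far side of the pot, up to about 250 mm above the bench: pass in front of it or well above it. Origin: middle of its underside.
- fitting: Bystander: tangle of small violet wax fittings, 56 x 56 x 21 mm, loose. Origin: middle of its underside.
- pin: Bystander: steel locating pin, 80 x 10 x 10 mm, loose. Origin: middle of its underside.
- spare_stick: Bystander: long wax stick, 103 x 12 x 11 mm, loose on the bench. Origin: middle of its underside.

How it is judged:
On the way, in this order (a step that is already met when the one before it is completed fails the run):
1. A finger holds the paddle down with the cover open, the stick still outside the mouth (value of joint cover above 0.9 rad and (contact force between the fingers and cover_c4 above 0.3 N or contact force between the fingers and cover_c5 above 0.3 N) and x of stick in the frame of mouth below -0.024 m), for 0.1 s.
2. With the paddle still held down by a finger, the stick has been pushed wholly into the bay (value of joint cover above 0.9 rad and (contact force between the fingers and cover_c4 above 0.3 N or contact force between the fingers and cover_c5 above 0.3 N) and x of stick in the frame of mouth above 0.029 m and z of stick in the frame of mouth below 0.015 m), for 0.1 s.
At the end, for the whole second after the job is handed in: The stick lies at rest on the bay floor, all of it past the mouth (its middle 29 to 56 mm past it), and the cover is shut over it (within 0.06 rad) (x of stick in the frame of mouth between 0.029 and 0.056 m and y of stick in the frame of mouth between -0.016 and 0.016 m and z of stick in the frame of mouth between -0.005 and 0.008 m and value of joint cover below 0.06 rad and linear speed of stick below 0.02 m/s); the robot touches nothing.
It fails at once if the stick is lifted more than 15 mm off the lane floor, or leaves the lane (z of stick in the frame of mouth above 0.015 m or z of stick in the frame of mouth below -0.01 m).
It fails at once if the fitting, the steel pin or the long stick is moved more than 15 mm (distance of any of fitting, pin, spare_stick from where it was at the start of the episode above 0.015 m).
It also fails if it takes over 45 s, if anything falls off the work surface, if the arm or the gripper's body presses on something with over 40 N, if the wrist force passes 120 N, or if a joint passes its speed limit or range.

ROBOT

A 6-joint arm with a two-finger parallel gripper is mounted at the origin on the work surface; the furniture and walls round the work are solid. World frame = base frame: x ahead of the robot, y to its left, z up, the work surface at z = 0. Lengths are in m, angles in rad, forces in N, time in s.
With the tool pointing down it reaches from about 0.3 to 0.775 m from the base axis. Payload 14.6 kg.
Tool frame: the origin (TCP) lies at the very end of the fingers, on their centre line; the grasp point (between the pads) lies 19 mm behind it; z points along the fingers, y is the line along which they close (so a half turn about z gives the same grasp; the last joint's range is limited). The gripper opens to 85 mm and grips with 20 to 120 N. Pads are 22 mm wide; open, the fingers measure 114 mm over their backs; the gripper's body (76 mm by 85 mm) begins 54 mm behind the grasp point. The pads swing forward as they close: fully open they stand 13 mm farther back than shut.
Start: joints at [-1.395, 0.3, 1.521, -0, 1.321, -0.067], TCP at [0.132, -0.534, 0.231] pointing down, gripper open.
Joint ranges: [-3.03, 3.03], [-0.79, 2.21], [0.23, 2.52], [-1.04, 4.18], [0, 3.07], [-2.55, 2.55]. Speed limits (rad/s): [2.22, 2.22, 2.57, 3.14, 3.14, 3.14].

INTERFACE

Orientations are given as a unit quaternion [w, x, y, z].
In Python, from rig import r gives the robot as it stands.
- The arm moves only by the tool send_rows, never from a script. Its argument "targets" is a list of rows, each a list of 7 numbers: the shift along the tool's x, y, z in mm, then the turn, a rotation vector about the tool's x, y, z in rad, then the finger opening in mm, from 0 to 85.4. A call has 1 to 12 rows; each row is the pose to reach, as a shift and turn from the pose commanded when the call began, along the tool's axes at that moment; what a row does not reach only later rows make up. A row lasts 1/10 s, in which the tool goes at most 50 mm and 8.59 degrees, less where a joint would pass 70% of its speed; a pose out of reach is approached as far as the arm can. A call with a gripper value outside its range is refused whole. The fingers move at their own pace and stop on an object; "squeeze" is the grip in N (left out, the last holds). Time passes only in rows, so rows that repeat a pose let the fingers close. It gives the time, the measured TCP pose, the force, the opening and the grip force at its end, in the units of the state.
- r.get_obs(): the state, without advancing time (a new reading comes with each control period).
- r.grab_frame(name): name is "scene" or "top"; returns a dict with "pixels" (384x512x3 uint8, blue, green, red), "intrinsics" (3x3 intrinsics, pixels), "k1" (the pictures are not rectified: a ray, as slopes to the right and down, at radius r is drawn at 1 + k1 r^2 times it, then the intrinsics apply), "rvec" (rotation vector, rad) and "tvec" (3), from world to camera coordinates, as OpenCV has them. Camera axes: x right, y down, z forward; pixel columns grow to the right and rows downward; lengths in m; the calibration is good to about 2 mm. A picture is of the moment at which its call begins. There is no depth.
- r.close_job(): hands the job in; it is judged then, once.
The state is a dict: "clock": time; "joint_pos": joint angles; "joint_velocities": joint speeds; "joint_torque": joint torques, N m; "tool_pos": TCP position; "ee_rot": TCP orientation; "wrist_force": force on the tool from outside, world axes, zero at the start; "torque": the same for the moment, N m; "gripper_width": finger opening in m; "grasp_force": force on a finger pad.
Only numpy, scipy, OpenCV 4.12 (cv2) and the standard library are available. Lean on these libraries where they do the work, as an engineer would, in place of code of your own. Each camera call takes 0.05 s, during which the arm holds its last target. There are 200 camera calls.

## Working session

There is one attempt and no reset: what is moved stays moved. The work goes in short steps, Python scripts to look and compute and a tool call to move; the robot and the scene stay as the last step left them, time stands still between calls to the robot, and variables do not carry over. Pictures are saved under pics/ and viewed, at most 10 in all, crops included, and the job is handed in when it is done.

Besides the shell and the picture viewer there is one more tool, called after "Call:" as name([rows], argument=value, ...), one row to a line, values as JSON. send_rows: Moves the arm, as the interface text tells. Its arguments: {"type":"object","properties":{"targets":{"type":"array","items":{"type":"array","items":{"type":"number"}}},"squeeze":{"type":"number"}},"required":["targets"]}

```bash
ls; mkdir -p pics; python3 - <<'E'
from rig import r
import cv2,pickle
for n in("scene","top"):
    f=r.grab_frame(n);cv2.imwrite(f"pics/{n}0.png",f["pixels"]);pickle.dump(f,open(f"{n}0.pkl","wb"));print(n,f["intrinsics"],f["k1"],f["rvec"],f["tvec"])
print(r.get_obs())
E
```

```text
pics
scene [[427.8451672    0.         256.07913119]
 [  0.         427.8451672  195.73780823]
 [  0.           0.           1.        ]] -0.15761542106585535 [ 1.74184105 -2.09165464  0.61838079] [0.20295276 0.44385067 0.69748297]
top [[440.0367188    0.         255.50558288]
 [  0.         440.0367188  187.64885482]
 [  0.           0.           1.        ]] -0.00354011169605721 [ 2.14845531 -2.15179127  0.16969362] [0.12912167 0.4856886  1.04422618]
{'clock': 0.1, 'joint_pos': array([-1.39460066e+00,  3.00423152e-01,  1.52155203e+00, -9.37955050e-06,
        1.32068131e+00, -6.66158195e-02]), 'joint_velocities': array([-4.16931775e-04, -2.36760548e-04, -3.63529027e-03,  8.84264733e-05,
       -1.34841580e-03, -9.65300301e-04]), 'joint_torque': array([ 1.01654434e-03, -5.44378853e+01, -3.62370157e+01, -8.69053974e-05,
        3.05258109e-03,  3.65314077e-05]), 'tool_pos': array([ 0.13218619, -0.53365459,  0.2307599 ]), 'ee_rot': array([-5.30873580e-04,  9.92639089e-01,  1.21108860e-01, -3.36657208e-05]), 'wrist_force': array([ 0.16166687, -0.431419  ,  0.10699353]), 'torque': array([ 0.04952581, -0.03788127,  0.01703801]), 'grasp_force': 0.0, 'gripper_width': 0.08548645396302013}
```

View pics/scene0.png

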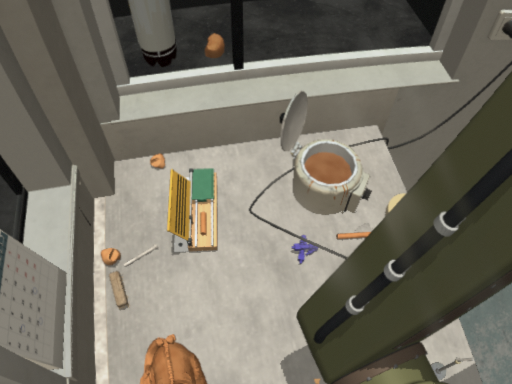

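View pics/top0.png

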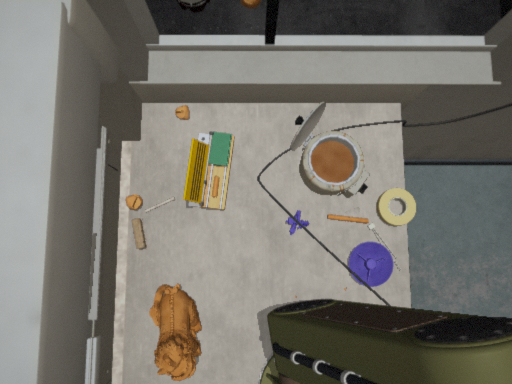

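The keeper appears around (210,170) in top and (195,210) in scene, with the paddle to the left and the open lane end nearest. The stick is at about (215,187) in top, the fitting at (297,222), the spare stick at (347,218), the pin at (160,205) and the pot at (335,160). I'll zoom in next.

```bash
python3 - <<'E'
import cv2,pickle,numpy as np
a=pickle.load(open("top0.pkl","rb"))["pixels"][122:222,170:250]
b=pickle.load(open("scene0.pkl","rb"))["pixels"][160:260,155:235]
i=np.hstack([cv2.resize(x,None,fx=5,fy=5,interpolation=cv2.INTER_CUBIC) for x in(a,b)])
cv2.imwrite("pics/crop0.png",i)
E
```

```text
(no output)
```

View pics/crop0.png

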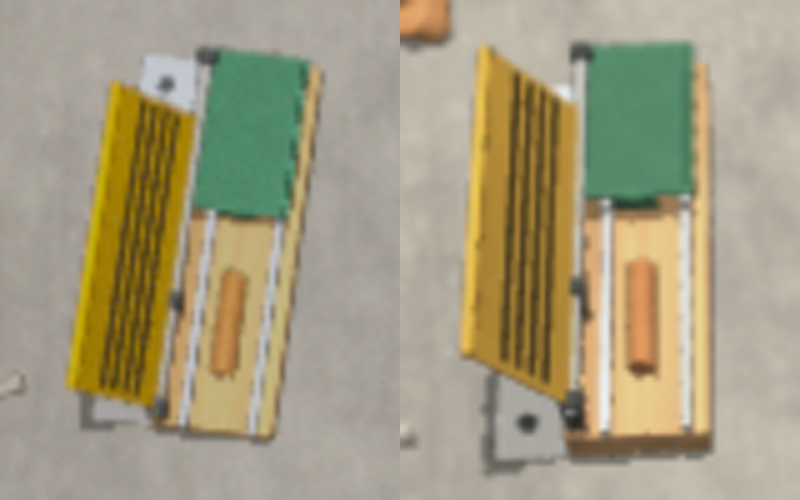

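The top crop (left) and scene crop (right) show the paddle's outer corners, three hinge posts, the cover corners and the stick's ends clearly. I'll fit the keeper pose to these.

```bash
cat > h.py <<'E'
import cv2,pickle,numpy as np
from scipy.optimize import least_squares
def proj(f,P):
    P=np.atleast_2d(np.asarray(P,float))
    return cv2.projectPoints(P,np.array(f["rvec"],float),np.array(f["tvec"],float),np.array(f["intrinsics"]),np.array([f["k1"],0,0,0,0.]))[0][:,0]
def k2w(q,P):
    P=np.atleast_2d(np.asarray(P,float))/1000;c,s=np.cos(q[2]),np.sin(q[2])
    return np.c_[q[0]+c*P[:,0]-s*P[:,1],q[1]+s*P[:,0]+c*P[:,1],P[:,2]]
E
python3 - <<'E'
from h import *
T,S=[pickle.load(open(n+"0.pkl","rb")) for n in("top","scene")]
K=[[-90,33,87],[58,33,87],[-88,-1,44],[-35,-1,44],[88,-1,44],[11,-52,38],[94,-52,38]]
t=np.array([[68,387],[112,82],[160,408],[176,299],[207,55],[287,218],[308,60]])/5-.4+[170,122]
s=np.array([[62,355],[85,47],[173,408],[178,286],[182,50],[292,195],[294,45]])/5-.4+[155,160]
g=lambda q:np.r_[proj(T,k2w(q,K))-t,proj(S,k2w(q,K))-s]
o=least_squares(lambda q:g(q).ravel(),[.7,.1,-.1],loss='soft_l1');q=o.x
print(q,'\n',g(q).round(1))
st=[np.array([[233,270],[224,376]])/5-.4+[170,122],np.array([[241,258],[242,374]])/5-.4+[155,160]]
o2=least_squares(lambda p:np.r_[(proj(T,k2w(q,[[p[0],p[1],28],[p[2],p[3],28]]))-st[0]).ravel(),(proj(S,k2w(q,[[p[0],p[1],28],[p[2],p[3],28]]))-st[1]).ravel()],[-20,-30,-70,-30])
print("stick ends keeper",o2.x,o2.fun.round(1))
for n,p in dict(fit=(297,222),spare=(347,218),pin0=(147,211),pin1=(174,199)).items():
    print(n,least_squares(lambda w:(proj(T,[[w[0],w[1],.008]])-p).ravel(),[.6,0]).x)
np.save("q.npy",q)
E
```

```text
[ 0.53451404  0.2522788  -0.12588057] 
 [[ 0.2  1. ]
 [ 0.6  0.4]
 [-1.5 -0.2]
 [-1.6  0.1]
 [-0.8  0.3]
 [-0.3  1. ]
 [-0.1  0.1]
 [ 1.9  0.1]
 [ 0.7  0.3]
 [-0.2 -2.2]
 [-0.7 -0.4]
 [-0.1 -0.6]
 [ 0.8 -0.3]
 [ 0.2 -1.2]]
stick ends keeper [-14.08951322 -27.90480764 -68.83276281 -29.45963   ] [-0.3  0.1 -0.9  0.7  0.3 -0.1  0.7 -0.8]
fit [0.40338798 0.02500242]
spare [ 0.41315235 -0.1000657 ]
pin0 [0.43133305 0.39831172]
pin1 [0.46134678 0.33195641]
```

```bash
cat >> h.py <<'E'
from scipy.spatial.transform import Rotation as R
def delta(o,w,yaw):
    a=o["ee_rot"];A=R.from_quat([a[1],a[2],a[3],a[0]])
    c,s=np.cos(yaw),np.sin(yaw)
    B=R.from_matrix(np.array([[c,s,0],[s,-c,0],[0,0,-1]]))
    return (A.inv().apply(np.asarray(w)-o["tool_pos"])*1000).round(1),(A.inv()*B).as_rotvec().round(4)
E
python3 - <<'E'
from h import *
from rig import r
q=np.load("q.npy");o=r.get_obs()
w=k2w(q,[[-84,-1.5,160]])[0];print(w)
for t in([.23,-.3,.28],[.34,-.1,.28],[.42,.1,.26],w): print(delta(o,t,q[2]))
E
```

```text
[0.45099036 0.26133674 0.16      ]
(array([ 151.1, -203.3,  -49. ]), array([-1.100e-03,  1.000e-04,  3.687e-01]))
(array([ 306. , -371. ,  -48.8]), array([-1.100e-03,  1.000e-04,  3.687e-01]))
(array([ 431.7, -545.9,  -28.6]), array([-1.100e-03,  1.000e-04,  3.687e-01]))
(array([ 500.6, -694.9,   71.5]), array([-1.100e-03,  1.000e-04,  3.687e-01]))
```

Call:
send_rows([
  [40, -50, -30, 0, 0, 0.1, 85],
  [75, -100, -49, 0, 0, 0.2, 85],
  [112, -150, -49, 0, 0, 0.3, 70],
  [151, -203, -49, 0, 0, 0.369, 60],
  [185, -240, -49, 0, 0, 0.369, 46],
  [215, -272, -49, 0, 0, 0.369, 46],
  [245, -305, -49, 0, 0, 0.369, 46],
  [275, -338, -49, 0, 0, 0.369, 46],
  [306, -371, -49, 0, 0, 0.369, 46],
  [330, -405, -47, 0, 0, 0.369, 46],
  [355, -440, -44, 0, 0, 0.369, 46],
  [355, -440, -44, 0, 0, 0.369, 46],
])

```text
clock: 1.3
tool_pos: [0.3715, -0.0184, 0.275]
ee_rot: [-0.0, 0.998, -0.062, -0.0]
wrist_force: [-0.1, -0.7, 0.7]
gripper_width: 0.046
grasp_force: 0.0
```

```bash
python3 - <<'E'
from h import *
from rig import r
q=np.load("q.npy");o=r.get_obs();print(o["tool_pos"],o["joint_pos"].round(2),o["gripper_width"])
for z in(160,105): print(delta(o,k2w(q,[[-84,-1.5,z]])[0],q[2]))
E
```

```text
[ 0.37150833 -0.01838784  0.275034  ] [-0.15 -0.15  1.9   0.    1.39  1.55] 0.04602663495938562
(array([  44.4, -287.3,  115.1]), array([-0.0004,  0.0002,  0.0023]))
(array([  44.4, -287.3,  170.1]), array([-0.0004,  0.0002,  0.0023]))
```

Call:
send_rows([
  [7, -45, 10, 0, 0, 0, 46],
  [15, -90, 20, 0, 0, 0, 46],
  [22, -135, 35, 0, 0, 0, 46],
  [30, -180, 60, 0, 0, 0, 46],
  [37, -225, 90, 0, 0, 0, 46],
  [44, -265, 120, 0, 0, 0, 46],
  [44.4, -287, 150, 0, 0, 0, 46],
  [44.4, -287.3, 155, 0, 0, 0, 46],
  [44.4, -287.3, 155, 0, 0, 0, 46],
])

```text
clock: 2.2
tool_pos: [0.4506, 0.2579, 0.1191]
ee_rot: [0.001, 0.998, -0.063, -0.001]
wrist_force: [-0.0, 0.2, 0.3]
gripper_width: 0.0461
grasp_force: 0.0
```

```bash
cat > look.py <<'E'
import sys
from h import *
from rig import r
n=sys.argv[1];q=np.load("q.npy");o=r.get_obs();im=[]
for c,(x,y) in(("top",(165,122)),("scene",(150,160))):
    f=r.grab_frame(c);pickle.dump(f,open(f"{c}{n}.pkl","wb"))
    im.append(cv2.resize(f["pixels"][y:y+110,x:x+80],None,fx=5,fy=5,interpolation=cv2.INTER_CUBIC))
    print(c,"TCP at crop",((proj(f,o["tool_pos"])[0]-[x,y])*5).round())
cv2.imwrite(f"pics/crop{n}.png",np.hstack(im))
print(o["tool_pos"],o["wrist_force"].round(1),o["gripper_width"])
E
python3 look.py 1
```

```text
top TCP at crop [167. 379.]
scene TCP at crop [181. 296.]
[0.45055782 0.25789676 0.11912518] [-0.   0.2  0.3] 0.046099444473767806
```

View pics/crop1.png

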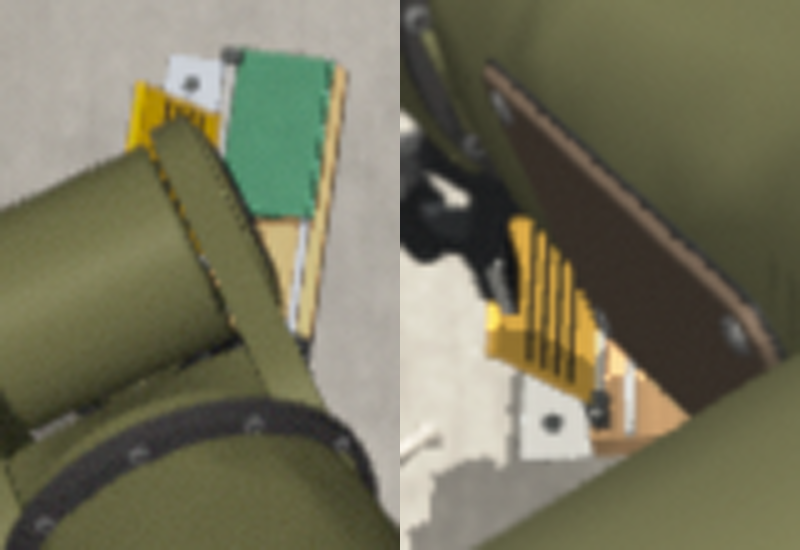

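The arm hides most of the lane. In scene, the paddle-side fingertip is visible at crop (95–118, 300–312). I'll work out that tip's offset and height from those pixels.

```bash
python3 - <<'E'
from h import *
from rig import r
q=np.load("q.npy");o=r.get_obs();print(o["tool_pos"]);f=pickle.load(open("scene1.pkl","rb"))
c,s=np.cos(q[2]),np.sin(q[2])
for b in(0,5,10):
  for d in(23,30,37):
    P=[[o["tool_pos"]+np.array([c*e-s*d,s*e+c*d,b])/1000][0] for e in(-11,11)]
    print(b,d,((proj(f,P)-[150,160])*5).round().tolist())
print(delta(o,k2w(q,[[-84,-1.5,119]])[0],q[2]))
E
cat >> /dev/null; python3 - <<'E'
import cv2
i=cv2.imread("pics/crop1.png")[200:340,400:580]
cv2.imwrite("pics/tip1.png",cv2.resize(i,None,fx=4,fy=4,interpolation=cv2.INTER_CUBIC))
E
```

```text
[0.45159474 0.25751037 0.12134134]
0 23 [[119.0, 318.0], [122.0, 268.0]]
0 30 [[101.0, 319.0], [103.0, 269.0]]
0 37 [[82.0, 320.0], [85.0, 269.0]]
5 23 [[117.0, 312.0], [120.0, 261.0]]
5 30 [[99.0, 313.0], [101.0, 262.0]]
5 37 [[80.0, 314.0], [83.0, 263.0]]
10 23 [[115.0, 305.0], [118.0, 254.0]]
10 30 [[97.0, 306.0], [99.0, 255.0]]
10 37 [[78.0, 307.0], [81.0, 256.0]]
(array([-1.1, -3.7,  2.3]), array([-0.0006, -0.0011, -0.0008]))
```

View pics/tip1.png

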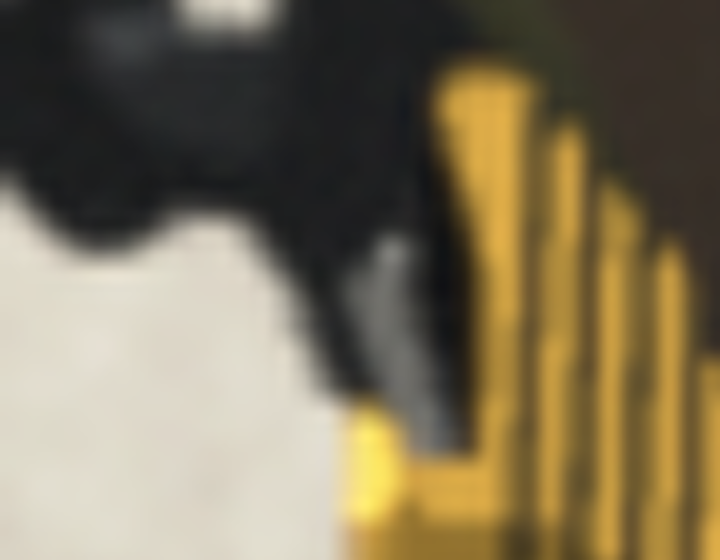

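The tip spans about 23–30 mm from the centre line, so it is 7 mm thick with its end about 4 mm above the TCP at 46 mm opening. An opening of 50 mm gives 57 mm between tip centres. I'll set that, settle and descend.

Call:
send_rows([
  [0, 0, 0, 0, 0, 0, 50],
  [0, 0, 0, 0, 0, 0, 50],
  [0, 0, 0, 0, 0, 0, 50],
])

```text
clock: 2.6
tool_pos: [0.4515, 0.2577, 0.1211]
ee_rot: [-0.0, 0.998, -0.063, 0.001]
wrist_force: [0.4, 0.6, -0.1]
gripper_width: 0.0501
grasp_force: 0.0
```

```bash
python3 - <<'E'
from h import *
from rig import r
q=np.load("q.npy");o=r.get_obs();print(o["tool_pos"],o["gripper_width"])
for z in (120,70,21):print(delta(o,k2w(q,[[-85,-1.5,z]])[0],q[2]))
E
```

```text
[0.45154596 0.25771373 0.12107132] 0.050107389121195424
(array([-2. , -3.5,  1.1]), array([-0.0007, -0.0011, -0.001 ]))
(array([-2.1, -3.5, 51.1]), array([-0.0007, -0.0011, -0.001 ]))
(array([ -2.1,  -3.5, 100.1]), array([-0.0007, -0.0011, -0.001 ]))
```

Call:
send_rows([
  [-2, -3.5, 1, 0, 0, 0, 50],
  [-2, -3.5, 1, 0, 0, 0, 50],
  [-2, -3.5, 20, 0, 0, 0, 50],
  [-2, -3.5, 35, 0, 0, 0, 50],
  [-2, -3.5, 50, 0, 0, 0, 50],
  [-2, -3.5, 65, 0, 0, 0, 50],
  [-2, -3.5, 75, 0, 0, 0, 50],
  [-2, -3.5, 75, 0, 0, 0, 50],
])

```text
clock: 3.4
tool_pos: [0.4493, 0.2615, 0.0443]
ee_rot: [0.0, 0.998, -0.063, -0.001]
wrist_force: [-0.6, -1.5, 1.7]
gripper_width: 0.0501
grasp_force: 0.9
```

```bash
python3 look.py 2;  python3 - <<'E'
from h import *
from rig import r
q=np.load("q.npy");o=r.get_obs();print(o["tool_pos"],o["gripper_width"],o["wrist_force"],o["torque"])
for z in (33,21):print(delta(o,k2w(q,[[-85,-1.5,z]])[0],q[2]))
E
```

```text
top TCP at crop [177. 401.]
scene TCP at crop [196. 389.]
[0.44929421 0.26154828 0.04434055] [-0.6 -1.5  1.7] 0.05008941085897952
[0.44970446 0.26169271 0.04558391] 0.050096021005147075 [-0.61941556 -1.66532185  1.43185168] [-0.1931812   0.07985233  0.01417994]
(array([ 0.3,  0.2, 12.6]), array([ 0.0003,  0.0002, -0.0002]))
(array([ 0.3,  0.2, 24.6]), array([ 0.0003,  0.0002, -0.0002]))
```

View pics/crop2.png

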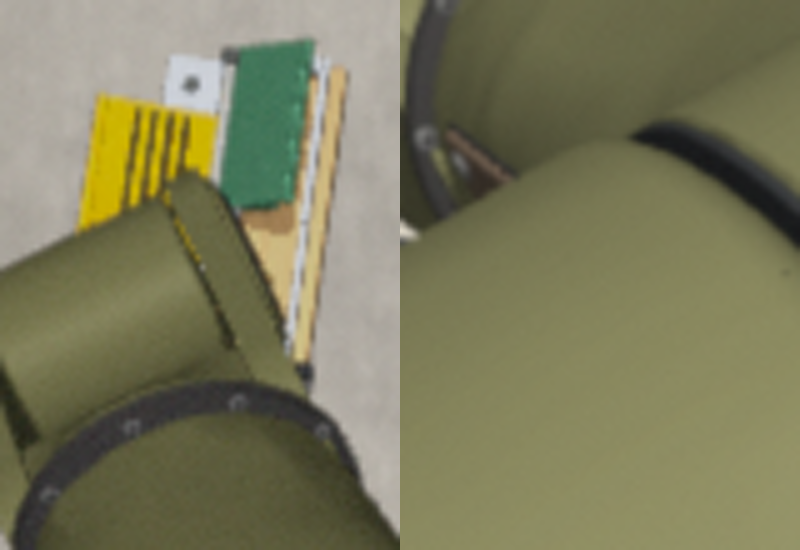

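The top view shows the cover part open and the paddle pressed nearly level. I'll carry on down.

Call:
send_rows([
  [0, 0, 6, 0, 0, 0, 50],
  [0, 0, 12, 0, 0, 0, 50],
  [0, 0, 17, 0, 0, 0, 50],
  [0, 0, 20, 0, 0, 0, 50],
  [0, 0, 23, 0, 0, 0, 50],
  [0, 0, 24, 0, 0, 0, 50],
  [0, 0, 24, 0, 0, 0, 50],
])

```text
clock: 4.2
tool_pos: [0.4496, 0.2617, 0.0212]
ee_rot: [0.0, 0.998, -0.063, -0.0]
wrist_force: [-0.1, -0.2, 3.6]
gripper_width: 0.0503
grasp_force: 1.9
```

```bash
python3 look.py 3
```

```text
top TCP at crop [182. 405.]
scene TCP at crop [202. 414.]
[0.44962058 0.26173885 0.02117159] [-0.1 -0.2  3.6] 0.050269306014559534
```

View pics/crop3.png

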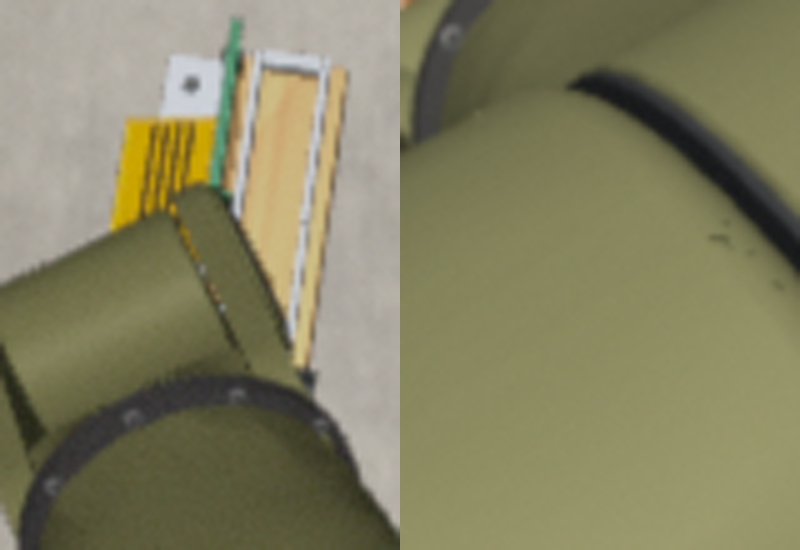

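The cover now stands edge-on, fully open, and the bay is empty, with its end corners at crop (256,58) and (326,68). I'll use these to check the keeper pose before pushing.

```bash
python3 - <<'E'
from h import *
from rig import r
q=np.load("q.npy");o=r.get_obs();f=pickle.load(open("top3.pkl","rb"))
print(((proj(f,k2w(q,[[88,-13,34],[88,-47,34],[-35,-47,28]]))-[165,122])*5).round())
for x in(-85,12):print(delta(o,k2w(q,[[x,-1.5,21]])[0],q[2]))
E
```

```text
[[252.  63.]
 [319.  71.]
 [287. 314.]]
(array([0.4, 0.3, 0.4]), array([-0.0001,  0.0001, -0.0004]))
(array([97.4,  0.3,  0.3]), array([-0.0001,  0.0001, -0.0004]))
```

Call:
send_rows([
  [5, 1, 0, 0, 0, 0, 50],
  [12, 1, 0, 0, 0, 0, 50],
  [20, 1, 0, 0, 0, 0, 50],
  [28, 1, 0, 0, 0, 0, 50],
  [36, 1, 0, 0, 0, 0, 50],
  [44, 1, 0, 0, 0, 0, 50],
  [50, 1, 0, 0, 0, 0, 50],
  [50, 1, 0, 0, 0, 0, 50],
])

```text
clock: 5.1
tool_pos: [0.5002, 0.2543, 0.0214]
ee_rot: [-0.0, 0.998, -0.063, 0.001]
wrist_force: [2.8, 1.9, 2.2]
gripper_width: 0.0503
grasp_force: 2.0
```

Call:
send_rows([
  [6, 0, 0, 0, 0, 0, 50],
  [13, 0, 0, 0, 0, 0, 50],
  [20, 0, 0, 0, 0, 0, 50],
  [27, 0, 0, 0, 0, 0, 50],
  [33, 0, 0, 0, 0, 0, 50],
  [38, 0, 0, 0, 0, 0, 50],
  [43, 0, 0, 0, 0, 0, 50],
  [46, 0, 0, 0, 0, 0, 50],
  [46, 0, 0, 0, 0, 0, 50],
])

```text
clock: 6.0
tool_pos: [0.5453, 0.2486, 0.0213]
ee_rot: [-0.0, 0.998, -0.063, 0.0]
wrist_force: [0.9, 2.2, 2.7]
gripper_width: 0.0501
grasp_force: 2.0
```

```bash
python3 look.py 4
```

```text
top TCP at crop [212. 215.]
scene TCP at crop [209. 216.]
[0.54530203 0.24860777 0.02133171] [0.9 2.2 2.7] 0.05013625880933099
```

View pics/crop4.png

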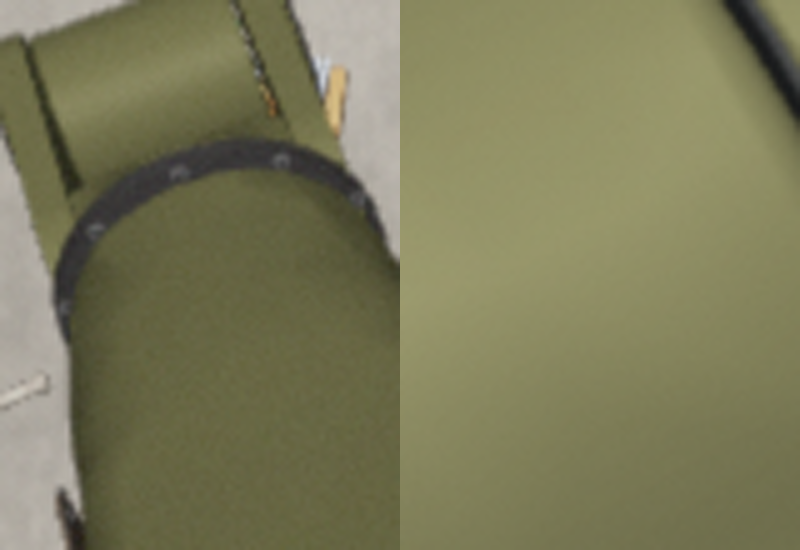

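The arm hides everything. I'll draw back with the paddle still held, then look into the open bay.

Call:
send_rows([
  [-8, 0, 0, 0, 0, 0, 50],
  [-18, 0, 0, 0, 0, 0, 50],
  [-28, 0, 0, 0, 0, 0, 50],
  [-38, 0, 0, 0, 0, 0, 50],
  [-48, 0, 0, 0, 0, 0, 50],
  [-58, 0, 0, 0, 0, 0, 50],
  [-68, 0, 0, 0, 0, 0, 50],
  [-78, 0, 0, 0, 0, 0, 50],
  [-84, 0, 0, 0, 0, 0, 50],
  [-84, 0, 0, 0, 0, 0, 50],
])

```text
clock: 7.1
tool_pos: [0.4604, 0.2593, 0.0211]
ee_rot: [0.0, 0.998, -0.063, -0.001]
wrist_force: [-2.6, 3.0, 3.4]
gripper_width: 0.0498
grasp_force: 2.0
```

```bash
python3 look.py 5
```

```text
top TCP at crop [188. 384.]
scene TCP at crop [205. 390.]
[0.46038714 0.25932623 0.02113888] [-2.6  3.   3.4] 0.049808191116910316
```

View pics/crop5.png

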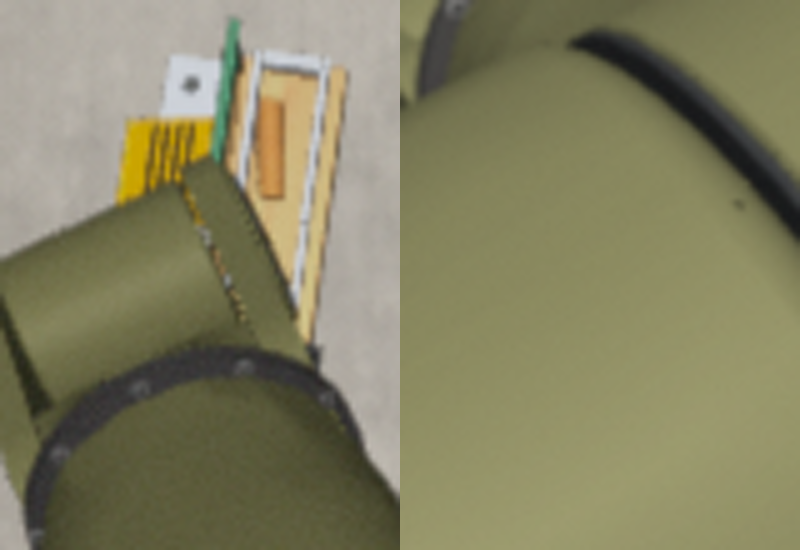

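The stick is in the bay, with its ends at crop (270,98) and (272,198), close to the left wall. I'll convert that to keeper x.

```bash
python3 - <<'E'
from h import *
q=np.load("q.npy");f=pickle.load(open("top5.pkl","rb"))
for p,z in(((270,98),30),((272,198),30),((291,63),34)):
    uv=np.array(p)/5-.4+[165,122]
    print(least_squares(lambda w:(proj(f,k2w(q,[[w[0],w[1],z]]))-uv).ravel(),[30,-30]).x)
E
```

```text
[ 73.08228111 -22.93526284]
[ 22.65285    -30.83080242]
[ 91.21156671 -31.32881193]
```

The stick's middle is about 38 mm past the mouth, well within limits. I'll let the paddle up.

Call:
send_rows([
  [0, 0, -10, 0, 0, 0, 50],
  [0, 0, -20, 0, 0, 0, 50],
  [0, 0, -30, 0, 0, 0, 50],
  [0, 0, -40, 0, 0, 0, 50],
  [0, 0, -50, 0, 0, 0, 50],
  [0, 0, -60, 0, 0, 0, 50],
  [0, 0, -70, 0, 0, 0, 50],
  [0, 0, -90, 0, 0, 0, 50],
  [0, 0, -120, 0, 0, 0, 50],
  [0, 0, -150, 0, 0, 0, 50],
  [0, 0, -180, 0, 0, 0, 50],
  [0, 0, -180, 0, 0, 0, 50],
])

```text
clock: 8.4
tool_pos: [0.4627, 0.2599, 0.2058]
ee_rot: [-0.002, 0.998, -0.063, 0.003]
wrist_force: [-0.3, -0.1, 0.0]
gripper_width: 0.0501
grasp_force: 0.0
```

Call:
send_rows([
  [0, 50, 0, 0, 0, 0, 50],
  [0, 100, 0, 0, 0, 0, 50],
  [0, 150, 0, 0, 0, 0, 50],
  [0, 200, -20, 0, 0, 0, 50],
  [-20, 250, -40, 0, 0, 0, 50],
  [-40, 290, -50, 0, 0, 0, 50],
  [-40, 290, -50, 0, 0, 0, 50],
  [-40, 290, -50, 0, 0, 0, 50],
  [-40, 290, -50, 0, 0, 0, 50],
])

```text
clock: 9.3
tool_pos: [0.3855, -0.0228, 0.2509]
ee_rot: [-0.0, 0.998, -0.063, -0.0]
wrist_force: [-0.6, 0.7, -0.8]
gripper_width: 0.0501
grasp_force: 0.0
```

```bash
python3 look.py 6
```

```text
top TCP at crop [849. 503.]
scene TCP at crop [1013.  135.]
[ 0.38554386 -0.02281727  0.25091385] [-0.6  0.7 -0.8] 0.05013839033875788
```

View pics/crop6.png

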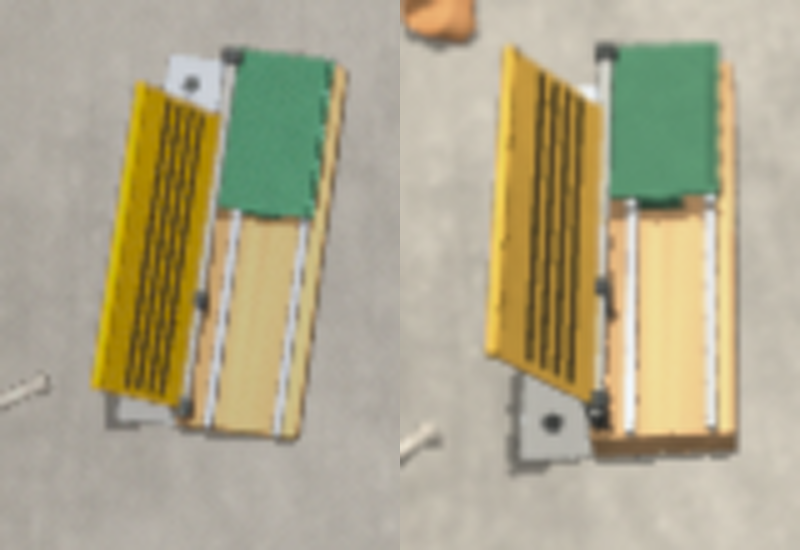

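The cover is shut exactly as it was at the start, the lane is empty and the arm is clear, so I'm handing in.

```bash
python3 -c "from rig import r; print(r.close_job())"
```

```text
the job is handed in; nothing more can be done
None
```

The short stick is in the bay, its middle about 38 mm past the mouth. The cover is shut over it, the arm is clear, and I handed the job in at about 9.4 s; the hand-in returned no verdict.

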